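Pack the sample carrier for the coating lab

TASK

Pack the grey carrier crate: put every sample tin standing on the black mat into a free cell of its own and press it down fully home, so it is level with the crate's top. All eight cells look the same from outside, and some already hold a tin hidden under their sinking shutter, so feel for the free ones. Also slide the green circuit panel from its bench rack fully down into the slot along the crate's far side, and finally lower the aluminium cover plate over the cells so that both dowel pins enter its holes and it lies flat on the pin collars; leave the flask, tape roll and screwdriver alone.

Things in the scene. Friction and masses are not known exactly. Their poses are not given: they have to be found in the camera images.
- crate: the fixed grey crate, its flat top (cover) 50 mm high. Origin on the table under the middle of its eight cells; x across it to its slot side, y along it, z up. Outline x = -66 to +106, y = -135 to +135 mm. Square cell openings, 48 x 48 mm, centred at x = -30, +30 and y = -81, -27, +27, +81 mm. At least 4 cells are free. Dowel pins stand at y = -120, +120 and the panel slot at x = 95 mm.
- cells (a point): middle of the eight cells at the cover's top; axes as the crate. A black shutter (46 mm square, 4 mm thick, flush with the cover) closes each cell. In a free cell it sinks when pushed with about 3 N (a tin's weight does not), up to 40 mm, stays there, and ends under the tin, whose top is then level with the cover. In a taken cell a hidden tin is right under it: it gives under 2 mm.
- dowel0 (a point): one of two upright steel dowels on the cover (the one at crate y = -120 mm, x = 0); this point is on its axis at the top of its collar, 58 mm above the table. The collar is 18 mm in diameter and 8 mm tall; above it the pin, 10 mm in diameter, rises 23 mm, tapered over the last 5 mm to 4 mm diameter.
- dowel1 (a point): the other, equal dowel, at crate y = +120 mm; same point.
- slot (a point): the panel slot along the crate's side that faces away from the robot: the centre of its mouth, level with the cover (crate x = 95, y = 0, z = 50 mm). 7.5 mm wide along x, 103 mm long along y, open at the top, 45 mm deep. Axes as the crate.
- tin1_mid (a point): a closed cylindrical sample tin, 42 mm in diameter and 40 mm tall, 110 g, standing upright on the 2 mm black mat to the robot's left at the start. This point is its centre, 20 mm above its underside; z up its axis. May be absent.
- tin2_mid (a point): a closed cylindrical sample tin, 42 mm in diameter and 40 mm tall, 110 g, standing upright on the 2 mm black mat to the robot's left at the start. This point is its centre, 20 mm above its underside; z up its axis. May be absent.
- tin3_mid (a point): a closed cylindrical sample tin, 42 mm in diameter and 40 mm tall, 110 g, standing upright on the 2 mm black mat to the robot's left at the start. This point is its centre, 20 mm above its underside; z up its axis. May be absent.
- tin4_mid (a point): a closed cylindrical sample tin, 42 mm in diameter and 40 mm tall, 110 g, standing upright on the 2 mm black mat to the robot's left at the start. This point is its centre, 20 mm above its underside; z up its axis. May be absent.
- panel_mid (a point): green panel, an upright slab 5 mm thick (x), 100 wide (y), 76 tall, with an aluminium grip rail 12 thick, 60 wide, 16 tall on its top edge; 160 g. Lowest 4 mm: 3 thick, 94 wide. This point is 46 mm above its lower edge, 38 mm below the rail's middle; z up. Starts in a black rack on the right, slot 8 mm wide, 20 deep, floor 6 mm above the table. Either face may lead.
- plate_grip (a point): aluminium cover plate, 122 (x) by 270 (y) by 6 mm, 400 g, flat on the table at the right, with 12 mm through holes at x = 0, y = -120 and +120. On it a black bridge handle: bar 12 wide (x), 90 long (y), 12 tall. This point is the bar's centre, 42 mm above the plate's underside; z up. Fitted, its underside is on the collars, y along the crate's y, either way round.
- flask: bystander: a white plastic bottle, 60 mm in diameter and 150 mm tall, standing; origin under its middle
- tape: bystander: a roll of tape, 90 mm in diameter, 20 mm tall, lying flat; origin under its middle
- driver: bystander: a screwdriver lying on the table beyond the crate; origin at its middle, lying along its x
There are look-alikes about, which are no part of the job. Leave any brown look-alike of the part that bears tin2_mid alone.

How it is judged (in metres and radians):
At the end, for the whole second after the job is handed in: All present tins upright in cells, tops within 4 mm of the crate's top; panel upright in the slot, lower edge within 4 mm of its floor; cover plate flat (0.03 rad) on the collars, dowels in both holes (within 4 mm); bystanders within 40 mm of their start (x of tin1_mid in the frame of crate between -0.06 and 0.06 m and y of tin1_mid in the frame of crate between -0.11 and 0.11 m and z of tin1_mid in the frame of crate between 0.02 and 0.034 m and angle between each of tin1_mid, tin2_mid, tin3_mid, tin4_mid, panel_mid's own z axis and vertical below 0.12 rad and x of tin2_mid in the frame of crate between -0.06 and 0.06 m and y of tin2_mid in the frame of crate between -0.11 and 0.11 m and z of tin2_mid in the frame of crate between 0.02 and 0.034 m and x of tin3_mid in the frame of crate between -0.06 and 0.06 m and y of tin3_mid in the frame of crate between -0.11 and 0.11 m and z of tin3_mid in the frame of crate between 0.02 and 0.034 m and x of tin4_mid in the frame of crate between -0.06 and 0.06 m and y of tin4_mid in the frame of crate between -0.11 and 0.11 m and z of tin4_mid in the frame of crate between 0.02 and 0.034 m and x of panel_mid in the frame of crate between 0.088 and 0.102 m and y of panel_mid in the frame of crate between -0.006 and 0.006 m and z of panel_mid in the frame of crate between 0.044 and 0.055 m and x of plate_grip in the frame of crate between -0.004 and 0.004 m and y of plate_grip in the frame of crate between -0.004 and 0.004 m and z of plate_grip in the frame of crate between 0.095 and 0.1035 m and angle between plate_grip's own z axis and vertical below 0.03 rad and angle between the y axis of plate_grip and the y axis of crate, either way round below 0.04 rad); the robot touches nothing.
It fails at once if the flask is moved more than 40 mm (distance of flask from where it was at the start of the episode above 0.04 m).
It fails at once if the tape roll is moved more than 40 mm (distance of tape from where it was at the start of the episode above 0.04 m).
It fails at once if the screwdriver is moved more than 40 mm (distance of driver from where it was at the start of the episode above 0.04 m).
Of stock0, stock1, stock2, stock3, stock4, stock5, stock6, stock7 only 3 to 4 are there at a start; the rules pass over those that are not, and their reading is None.
Of tin1, tin2, tin3, tin4 only 3 to 4 are there at a start; the rules pass over those that are not, and their reading is None.
At some moment in a run one of tin1, tin2, tin3, tin4 may be knocked a few centimetres aside while the robot is not near it.
It also fails if it takes over 210 s, if anything falls off the work surface, if the arm or the gripper's body presses on something with over 40 N, if the wrist force passes 120 N, or if a joint passes its speed limit or range.

ROBOT

A 6-joint arm with a two-finger parallel gripper is mounted at the origin on the work surface. World frame = base frame: x ahead of the robot, y to its left, z up, the work surface at z = 0. Lengths are in m, angles in degrees, forces in N, time in s.
With the tool pointing down it reaches from about 0.4 to 0.825 m from the base axis. Payload 7 kg.
Tool frame: the origin (TCP) lies at the very end of the fingers, on their centre line; the grasp point (between the pads) lies 19 mm behind it (ctrl.pinch_z is the distance from the TCP to the grasp point, in m); z points along the fingers, x is the direction in which the jaws open and shut, and the axes are right-handed (so a half turn about z gives the same grasp; the last joint's range is limited). The gripper opens to 88 mm and grips with 3 to 60 N. Pads are 19 mm wide; open, the fingers measure 130 mm over their backs; the gripper's body (78 mm by 193 mm) begins 47 mm behind the grasp point.
Start: joints at [91.392, 20.546, 0.682, 0, -70.136, -16.507], TCP at [0.176, 0.652, 0.227] pointing down, gripper open.
Joint ranges: [-176.03, 176.03], [-82.01, 121.73], [-58.28, 71.71], [-173.87, 95.51], [-174.79, -0.11], [-173.66, 173.66]. Speed limits (degrees/s): [136.94, 136.94, 172.46, 180, 180, 180].

INTERFACE

Orientations are given as [roll, pitch, yaw] about the fixed x, y, z axes, in that order (R = Rz(yaw) Ry(pitch) Rx(roll)).
In Python, from plant import ctrl gives the robot as it stands.
- The arm moves only by the tool carry_out, never from a script. Its argument "increments" is a list of rows, each a list of 7 numbers: the turn, a rotation vector about the world's x, y, z in degrees, then the shift along the world's x, y, z in mm, then the closure, from 0 (fully open) to 1 (shut). In form: [[ax, ay, az, dx, dy, dz, grip], ...]. A call has 1 to 20 rows; each row is the pose to reach, as a shift and turn from the pose commanded when the call began; what a row does not reach only later rows make up. A row lasts 1/8 s, in which the tool goes at most 62.5 mm and 10.7 degrees, less where a joint would pass 70% of its speed; a pose out of reach is approached as far as the arm can. A call with a gripper value outside its range is refused whole. The fingers move at their own pace and stop on an object; the grip force is fixed at half the most. Time passes only in rows, so rows that repeat a pose let the fingers close. It gives the time, the measured TCP pose, the force and the opening at its end, in the units of the state.
- ctrl.get_obs(): the state, without advancing time (a new reading comes with each control period).
- ctrl.snapshot(name): name is "scene" or "top"; returns a dict with "pixels" (480x640x3 uint8, blue, green, red), "intrinsics" (3x3 intrinsics, pixels), "rvec" (rotation vector, rad) and "tvec" (3), from world to camera coordinates, as OpenCV has them. Camera axes: x right, y down, z forward; pixel columns grow to the right and rows downward; lengths in m; the calibration is good to about 2 mm. A picture is of the moment at which its call begins. There is no depth.
- ctrl.close_job(): hands the job in, once; it reports no verdict.
Trained networks look in a picture, given as the dict that the camera call returned (one of the last four; its "shot" number tells which), for a name from the list of things; names that differ only in an ending like _2 or _b are one class to them, and where a whole thing is asked for, a point or a joint stands for the part that bears it (a point fixed in the world has none). Each returns a list of dicts, best first, with "confidence" (0 to 1); they miss things now and then, are a little off and sometimes report something else, mostly with a low value. They report only what shows in the picture. A call takes as long as a camera call. They do not tell look-alikes from the thing itself.
- ctrl.search_frame(picture, label): "centre" ([x, y, z] in m, in world coordinates, good to about 4 mm: the middle of the surface that is visible of it).
- ctrl.outline_of(picture, label): "pixels" (480x640 bool, what is visible of it).
The state is a dict: "clock": time; "joint_pos": joint angles; "qvel": joint speeds; "tau": joint torques, N m; "tool_pos": TCP position; "orientation": TCP orientation; "force": force on the tool from outside, world axes, zero at the start; "moment": the same for the moment, N m; "opening": finger opening in m.
Only numpy, scipy, OpenCV 4.12 (cv2) and the standard library are available. Lean on these libraries where they do the work, as an engineer would, in place of code of your own. Each camera call takes 0.05 s, during which the arm holds its last target. There are 200 camera calls.

## Working session

There is one attempt and no reset: what is moved stays moved. The work goes in short steps, Python scripts to look and compute and a tool call to move; the robot and the scene stay as the last step left them, time stands still between calls to the robot, and variables do not carry over. Pictures are saved under pics/ and viewed, about 12 in all and at most 16, crops included, and the job is handed in when it is done.

Besides the shell and the picture viewer there is one more tool, called after "Call:" by a JSON object that holds its "name" and its "arguments". carry_out: Moves the arm, as the interface text tells. Its arguments: {"type":"object","properties":{"increments":{"type":"array"}},"required":["increments"]}

```bash
ls; mkdir -p pics; cat > h.py <<'E'
import numpy as np, cv2
from plant import ctrl
def cam(p):
    R=cv2.Rodrigues(np.array(p["rvec"],float))[0]; return np.array(p["intrinsics"],float),R,np.array(p["tvec"],float).ravel()
def ray(p,u,v,z):
    K,R,t=cam(p); d=R.T@np.linalg.solve(K,[u,v,1.]); c=-R.T@t
    return c+d*(z-c[2])/d[2]
def proj(p,X):
    K,R,t=cam(p); q=K@(R@np.array(X,float)+t); return q[:2]/q[2]
E
python3 - <<'E'
from h import *
for n in("scene","top"):
    p=ctrl.snapshot(n); cv2.imwrite(f"pics/{n}0.png",p["pixels"])
    K,R,t=cam(p); print(n,-R.T@t,K[0,0])
    for l in["crate","dowel0","slot","cells","tin1_mid","panel_mid","plate_grip","flask","tape","driver"]:
        print(l,[(np.round(d["centre"],3).tolist(),round(d["confidence"],2),proj(p,d["centre"]).round().tolist()) for d in ctrl.search_frame(p,l)[:6]])
print(ctrl.get_obs())
E
```

```text
pics
scene [ 1.14779529 -0.10221439  1.02694167] 537.6292773260201
crate [([0.535, 0.009, 0.048], 0.96, [297.0, 224.0])]
dowel0 [([0.536, 0.016, 0.051], 0.62, [300.0, 223.0])]
slot [([0.539, 0.007, 0.053], 0.6, [296.0, 224.0])]
cells [([0.54, 0.01, 0.052], 0.81, [298.0, 224.0])]
tin1_mid [([0.438, 0.273, 0.043], 0.83, [397.0, 165.0])]
panel_mid [([0.644, -0.281, 0.07], 0.95, [166.0, 297.0])]
plate_grip [([0.448, -0.332, 0.008], 0.66, [139.0, 237.0])]
flask [([0.751, 0.165, 0.097], 0.89, [402.0, 283.0])]
tape [([0.746, -0.082, 0.021], 0.92, [279.0, 328.0])]
driver [([0.792, -0.004, 0.022], 0.6, [323.0, 339.0])]
top [0.39874763 0.01271224 1.04558186] 509.02203696600736
crate [([0.511, 0.014, 0.055], 0.85, [320.0, 283.0])]
dowel0 [([0.514, 0.01, 0.05], 0.97, [322.0, 282.0])]
slot [([0.512, 0.016, 0.048], 0.78, [320.0, 283.0])]
cells [([0.516, 0.011, 0.052], 0.57, [322.0, 281.0])]
tin1_mid [([0.432, 0.28, 0.04], 0.94, [184.0, 326.0])]
panel_mid [([0.631, -0.281, 0.071], 0.88, [470.0, 221.0]), ([0.514, 0.009, 0.05], 0.33, [323.0, 282.0]), ([0.433, -0.333, 0.007], 0.32, [492.0, 323.0])]
pl
[... 356 characters left out ...]
]), ([0.738, -0.085, 0.018], 0.22, [367.0, 177.0])]
{'clock': 1.1, 'joint_pos': array([ 9.13928695e+01,  2.05458883e+01,  6.79624375e-01, -6.18524459e-05,
       -7.01363587e+01, -1.65094687e+01]), 'qvel': array([ 0.01335372, -0.06472582, -0.04309313, -0.00042468, -0.00120102,
       -0.12945057]), 'tau': array([-1.09127162e-03, -5.82403743e+01,  2.93299770e+01,  7.00277790e+00,
        1.23318165e-02, -2.01640466e-05]), 'tool_pos': array([0.17601268, 0.65160005, 0.22654861]), 'orientation': array([-1.79999311e+02, -2.53100184e-03, -1.05116620e+02]), 'force': array([-0.01035177,  0.16233124,  0.57827194]), 'moment': array([0.00113903, 0.00816613, 0.01585268]), 'opening': 0.08769362164269619}
```

View pics/scene0.png

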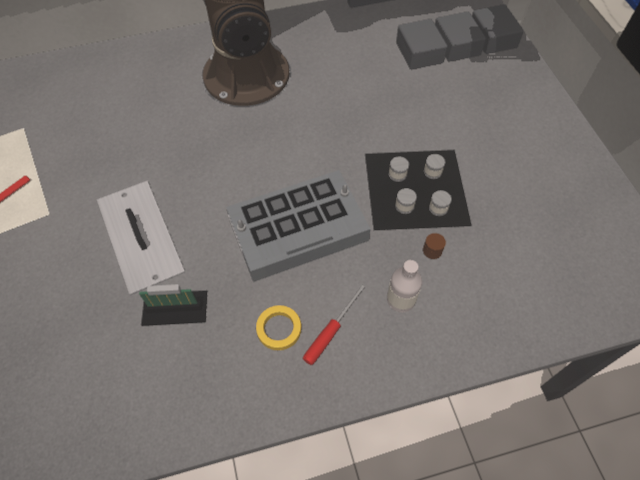

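View pics/top0.png

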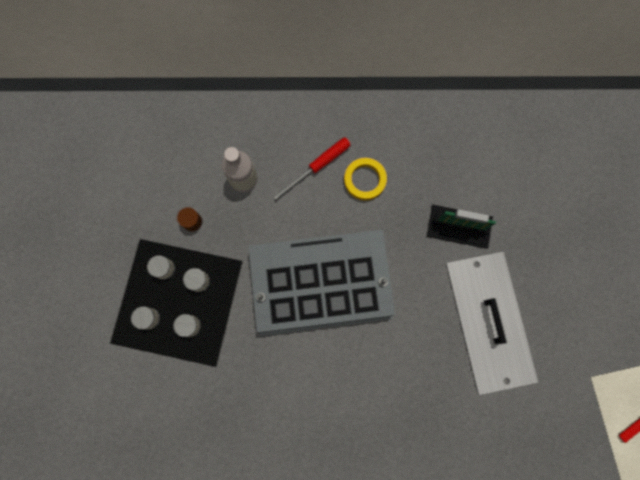

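```bash
python3 - <<'E'
from h import *
ims=[]
for n in("scene","top"):
    p=ctrl.snapshot(n)
    for l in["tin1_mid","tin2_mid","tin3_mid","tin4_mid"]:
        print(n,l,[(np.round(d["centre"],3).tolist(),round(d["confidence"],2)) for d in ctrl.search_frame(p,l)[:6]])
    o=ctrl.outline_of(p,"tin1_mid"); print([ (d["confidence"],d["pixels"].sum()) for d in o])
    g=cv2.cvtColor(p["pixels"],cv2.COLOR_BGR2GRAY)
    np.savez(f"{n}.npz",**{k:v for k,v in p.items() if k!="shot"})
    # crate dark blobs near crate
    x0,y0,x1,y1=(235,170,360,250) if n=="scene" else (262,250,382,328)
    sub=cv2.resize(p["pixels"][y0:y1,x0:x1],None,fx=6,fy=6,interpolation=cv2.INTER_CUBIC)
    ims.append(cv2.resize(sub,(750,int(sub.shape[0]*750/sub.shape[1]))))
    m=(g<45).astype(np.uint8); k,lab,st,ce=cv2.connectedComponentsWithStats(m)
    for i in range(1,k):
        x,y=ce[i]
        if x0<x<x1 and y0<y<y1 and st[i,4]>8: print(st[i].tolist(),ce[i].round(1),ray(p,x,y,.05).round(4))
    tb=(g>110).astype(np.uint8); k,lab,st,ce=cv2.connectedComponentsWithStats(tb)
    for i in range(1,k):
        if 30<st[i,4]<6000: print("bright",st[i].tolist(),ce[i].round(1),ray(p,*ce[i],.042).round(4))
cv2.imwrite("pics/c1.png",cv2.resize(np.vstack(ims),None,fx=.6,fy=.6))
E
```

```text
scene tin1_mid [([0.442, 0.271, 0.041], 0.96)]
scene tin2_mid [([0.658, 0.28, 0.041], 0.98), ([0.533, 0.259, 0.042], 0.7)]
scene tin3_mid [([0.462, 0.355, 0.043], 0.59)]
scene tin4_mid [([0.556, 0.328, 0.042], 0.72), ([0.436, 0.274, 0.044], 0.38), ([0.537, 0.009, 0.048], 0.21)]
[(0.65, np.int64(386)), (0.25, np.int64(5748))]
bright [265, 0, 53, 10, 286] [283.4   2.9] [-0.2078  0.1568  0.042 ]
bright [589, 0, 45, 33, 848] [614.1  12.3] [0.092  1.0375 0.042 ]
bright [275, 81, 8, 6, 33] [278.5  83.7] [0.1056 0.0691 0.042 ]
bright [219, 91, 9, 7, 40] [223.   94.4] [ 0.1036 -0.0754  0.042 ]
bright [426, 154, 19, 15, 216] [435.2 161. ] [0.4511 0.3616 0.042 ]
bright [390, 157, 19, 15, 216] [399.1 163.8] [0.4359 0.2785 0.042 ]
bright [426, 167, 16, 11, 91] [433.1 172.3] [0.4805 0.3448 0.042 ]
bright [390, 170, 16, 10, 94] [396.9 175. ] [0.4653 0.2628 0.042 ]
bright [397, 188, 19, 17, 243] [406.3 196. ] [0.5262 0.263  0.042 ]
bright [432, 191, 19, 16, 239] [441.1 198.2] [0.5528 0.3353 0.042 ]
bright [397, 202, 17, 11, 95] [404.1 207.5] [0.554  0.2479 0.042 ]
bright [431, 204, 17, 11, 97] [438
[... 1234 characters left out ...]
.042 ]
bright [344, 157, 44, 42, 880] [365.5 177.1] [ 0.7317 -0.0799  0.042 ]
bright [274, 170, 36, 28, 75] [291.4 183.7] [0.718  0.0723 0.042 ]
bright [457, 209, 32, 12, 221] [472.5 214.5] [ 0.6512 -0.2964  0.042 ]
bright [148, 256, 21, 20, 312] [157.9 265.8] [0.5498 0.3364 0.042 ]
bright [184, 269, 21, 20, 328] [194.  278.5] [0.524  0.2641 0.042 ]
bright [378, 273, 11, 14, 64] [384.  279.8] [ 0.5188 -0.112   0.042 ]
bright [132, 307, 21, 21, 336] [142.  317.4] [0.4485 0.362  0.042 ]
bright [488, 307, 9, 30, 101] [491.8 321.8] [ 0.4345 -0.3216  0.042 ]
bright [175, 315, 20, 21, 344] [184.7 325. ] [0.4331 0.2787 0.042 ]
bright [591, 365, 49, 115, 3632] [620.4 415.7] [ 0.2552 -0.5562  0.042 ]
```

View pics/c1.png

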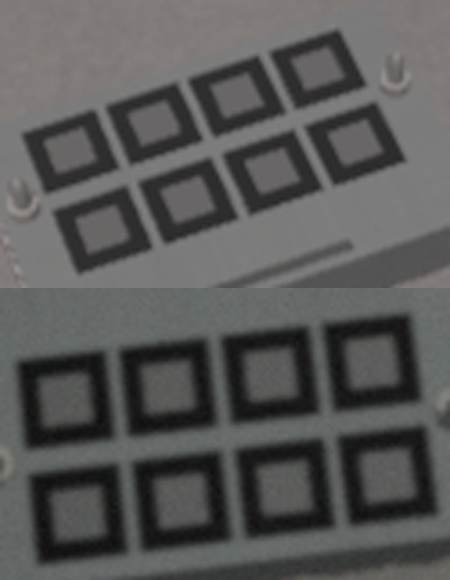

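```bash
cat >> h.py <<'E'
def load(n): return dict(np.load(f"{n}.npz"))
def cratefit(p,box,th):
    g=cv2.cvtColor(p["pixels"],cv2.COLOR_BGR2GRAY); k,l,st,ce=cv2.connectedComponentsWithStats((g<th).astype(np.uint8))
    P=[]
    for i in range(1,k):
        x,y=ce[i]
        if box[0]<x<box[2] and box[1]<y<box[3] and 60<st[i,4]<400: P.append(ray(p,x,y,.05)[:2])
    P=np.array(P)
    if len(P)!=8: return len(P)
    c=P.mean(0); M=np.array([[a,b] for a in(-.03,.03) for b in(-.081,-.027,.027,.081)])
    for it in range(10):
        y=0.11 if it==0 else y
        R=np.array([[np.cos(y),-np.sin(y)],[np.sin(y),np.cos(y)]]); W=M@R.T+c
        Q=np.array([P[np.argmin(((P-w)**2).sum(1))] for w in W])-c
        y=np.arctan2((M[:,0]*Q[:,1]-M[:,1]*Q[:,0]).sum(),(M*Q).sum())
    return c.round(4),np.degrees(y).round(2),np.abs(Q+c-M@np.array([[np.cos(y),np.sin(y)],[-np.sin(y),np.cos(y)]])-c).max().round(4)
def blobs(p,box,th,z,lo=100,hi=500):
    g=cv2.cvtColor(p["pixels"],cv2.COLOR_BGR2GRAY); k,l,st,ce=cv2.connectedComponentsWithStats((g>th).astype(np.uint8))
    return [(ray(p,*ce[i],z)[:2].round(4).tolist(),int(st[i,4])) for i in range(1,k) if box[0]<ce[i][0]<box[2] and box[1]<ce[i][1]<box[3] and lo<st[i,4]<hi]
E
python3 - <<'E'
from h import *
s,t=load("scene"),load("top")
for th in(45,50,55,60,65,70): print(th,cratefit(s,(235,170,360,250),th),cratefit(t,(262,250,382,328),th))
g=cv2.cvtColor(t["pixels"],cv2.COLOR_BGR2GRAY)
a=cv2.resize(t["pixels"][190:250,420:505],(425,300),interpolation=3)
b=cv2.resize(t["pixels"][245:400,440:545],(315,465),interpolation=3)
c=cv2.resize(s["pixels"][175:335,90:220],(390,480),interpolation=3)
o=np.zeros((480,770,3),np.uint8);o[:300,:425]=0
w=np.zeros((560,800,3),np.uint8); w[:300,:425]=a; w[:465,440:755]=b
cv2.imwrite("pics/p1.png",w); cv2.imwrite("pics/p2.png",c)
E
```

```text
45 0 (array([0.4995, 0.0115]), np.float64(6.61), np.float64(0.0003))
50 (array([0.5024, 0.0105]), np.float64(6.57), np.float64(0.0011)) (array([0.4995, 0.0115]), np.float64(6.54), np.float64(0.0003))
55 (array([0.502, 0.011]), np.float64(6.6), np.float64(0.0006)) (array([0.4995, 0.0115]), np.float64(6.61), np.float64(0.0004))
60 (array([0.5018, 0.0105]), np.float64(6.53), np.float64(0.0004)) 9
65 (array([0.5019, 0.0106]), np.float64(6.55), np.float64(0.0005)) 5
70 (array([0.5022, 0.0106]), np.float64(6.56), np.float64(0.0003)) 0
```

View pics/p1.png

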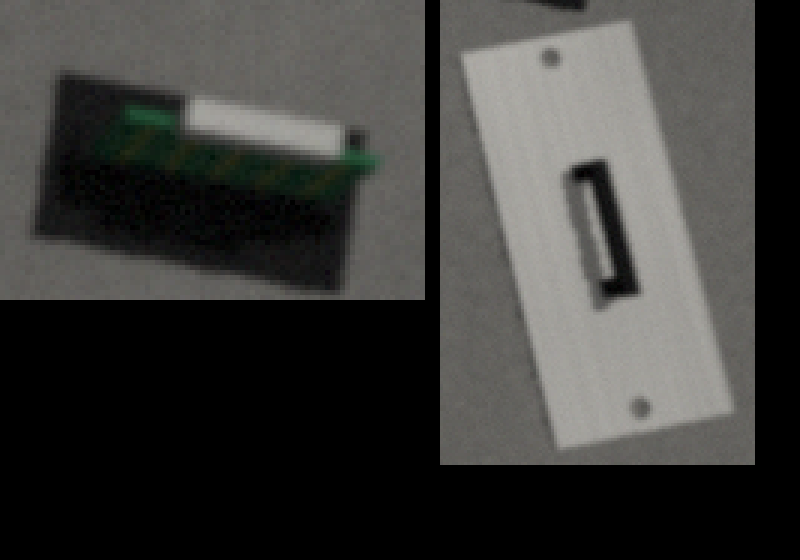

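Call:
{"name": "carry_out", "arguments": {"increments": [[0,0,-10.5,30,-45,-10,0.3],[0,0,-21,65,-90,-30,0.3],[0,0,-31,100,-140,-50,0.3],[0,0,-42,140,-190,-70,0.3],[0,0,-52,175,-240,-90,0.3],[0,0,-63,215,-290,-110,0.3],[0,0,-68.3,258,-374,-120,0.3],[0,0,-68.3,258,-374,-120,0.3],[0,0,-68.3,258,-374,-120,0.3]]}}

```text
clock: 2.82
tool_pos: [0.4347, 0.2748, 0.1062]
orientation: [-180.0, -0.0, -173.6]
force: [-0.6, -0.0, -0.0]
opening: 0.0615
```

Call:
{"name": "carry_out", "arguments": {"increments": [[0,0,0,0,1,-40,0.3],[0,0,0,0,1,-70,0.3],[0,0,0,0,1,-76,0.3],[0,0,0,0,1,-76,0.3]]}}

```text
clock: 3.32
tool_pos: [0.4341, 0.2793, 0.031]
orientation: [-180.0, 0.0, -173.4]
force: [0.0, -0.1, -0.8]
opening: 0.0616
```

```bash
python3 -c "
from h import *
o=ctrl.get_obs(); print({k:o[k] for k in('tool_pos','force','orientation','qvel')})"
```

```text
{'tool_pos': array([0.43414035, 0.27927819, 0.03096388]), 'force': array([ 0.00905516, -0.06599488, -0.80969352]), 'orientation': array([-1.79991656e+02,  1.07845767e-02, -1.73362442e+02]), 'qvel': array([-0.1390282 , -1.25237094,  0.67588826,  0.11007671, -0.42928004,
        0.04169931])}
```

Call:
{"name": "carry_out", "arguments": {"increments": [[0,0,0,0,0,0,1],[0,0,0,0,0,0,1],[0,0,0,0,0,0,1],[0,0,0,0,0,45,1],[0,0,0,5,-20,85,1],[0,0,0,14,-80,85,1],[0,0,0,23,-140,85,1],[0,0,0,28,-180,85,1],[0,0,0,28,-190,70,1],[0,0,0,28,-190,52,1],[0,0,0,28,-190,48,1],[0,0,0,28,-190,45,1],[0,0,0,28,-190,45,1]]}}

```text
clock: 4.95
tool_pos: [0.4623, 0.0891, 0.0759]
orientation: [180.0, 0.0, -173.4]
force: [1.0, -0.0, -1.2]
opening: 0.0407
```

Call:
{"name": "carry_out", "arguments": {"increments": [[0,0,0,0,0,-4,1],[0,0,0,0,0,-8,1],[0,0,0,0,0,-8,1]]}}

```text
clock: 5.32
tool_pos: [0.462, 0.0888, 0.0673]
orientation: [180.0, -0.0, -173.4]
force: [-0.5, 0.4, -0.9]
opening: 0.0407
```

Call:
{"name": "carry_out", "arguments": {"increments": [[0,0,0,0,0,-5,1],[0,0,0,0,0,-10,1],[0,0,0,0,0,-14,1],[0,0,0,0,0,-14,1]]}}

```text
clock: 5.82
tool_pos: [0.4617, 0.0884, 0.053]
orientation: [-180.0, -0.1, -173.4]
force: [-0.9, -0.5, -0.8]
opening: 0.0413
```

```bash
python3 - <<'E'
from h import *
s=ctrl.snapshot("scene");t=ctrl.snapshot("top")
print(blobs(s,(380,140,470,240),110,.042,180,300)); print(blobs(t,(115,240,240,365),110,.042,200))
a=cv2.resize(s["pixels"][150:270,220:380],(640,480),interpolation=3); cv2.imwrite("pics/f1.png",a)
E
```

```text
[]
[([0.5499, 0.336], 329), ([0.5258, 0.2651], 298), ([0.3627, 0.337], 392)]
```

View pics/f1.png

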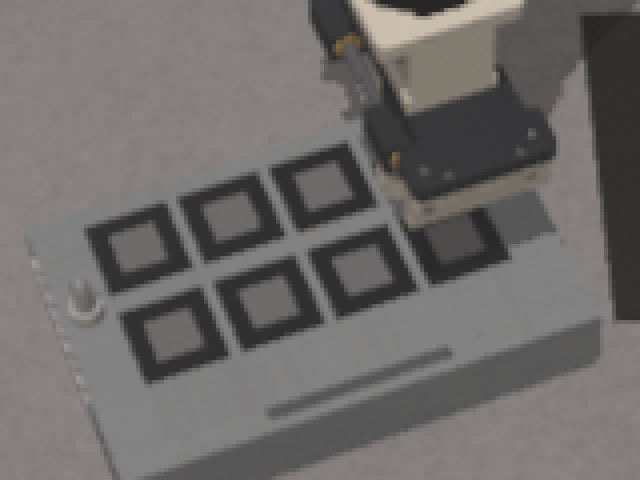

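Call:
{"name": "carry_out", "arguments": {"increments": [[0,0,0,0,0,0,0.3],[0,0,0,0,0,0,0.3],[0,0,0,0,0,32,0.3],[0,0,0,0,0,32,1],[0,0,0,0,0,32,1],[0,0,0,0,0,32,1],[0,0,0,0,0,14,1],[0,0,0,0,0,8,1],[0,0,0,0,0,2,1],[0,0,0,0,0,-3,1],[0,0,0,0,0,-4,1],[0,0,0,0,0,-4,1]]}}

```text
clock: 7.42
tool_pos: [0.4625, 0.0888, 0.0502]
orientation: [180.0, 0.1, -173.4]
force: [-0.9, -0.1, 7.4]
opening: 0.0002
```

Call:
{"name": "carry_out", "arguments": {"increments": [[0,0,0,0,0,50,1],[0,0,0,20,55,70,0.3],[0,0,0,40,110,70,0.3],[0,0,0,63,165,70,0.3],[0,0,0,63,175,70,0.3],[0,0,0,63,175,70,0.3]]}}

```text
clock: 8.18
tool_pos: [0.5243, 0.2637, 0.1187]
orientation: [-179.9, -0.1, -173.4]
force: [-0.5, 0.0, -0.2]
opening: 0.0449
```

```bash
python3 - <<'E'
from h import *
s=ctrl.snapshot("scene");t=ctrl.snapshot("top")
print(blobs(s,(370,120,490,260),100,.042,120,330)); print(blobs(t,(80,240,260,400),105,.042,200))
cv2.imwrite("pics/f2.png",np.hstack([cv2.resize(s["pixels"][120:300,360:500],(392,504)),cv2.resize(t["pixels"][230:400,90:220],(392,504))]))
E
```

```text
[([0.5126, 0.3302], 168), ([0.5399, 0.2526], 285), ([0.5506, 0.3415], 148)]
[([0.467, 0.4302], 480), ([0.3395, 0.2786], 264)]
```

View pics/f2.png

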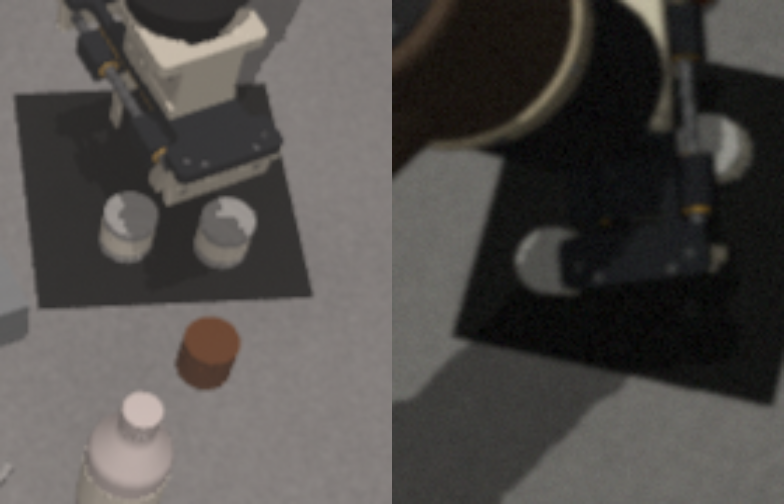

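Call:
{"name": "carry_out", "arguments": {"increments": [[0,0,0,0,0,-45,0.3],[0,0,0,0,0,-80,0.3],[0,0,0,0,0,-88,0.3],[0,0,0,0,0,-88,0.3],[0,0,0,0,0,-88,1],[0,0,0,0,0,-88,1],[0,0,0,0,0,-88,1],[0,0,0,0,0,-45,1],[0,0,0,0,-20,-5,1],[0,0,0,-2,-80,-5,1],[0,0,0,-4,-135,-5,1],[0,0,0,-4,-168,-5,1],[0,0,0,-4,-168,-25,1],[0,0,0,-4,-168,-38,1],[0,0,0,-4,-168,-42,1],[0,0,0,-4,-168,-45,1],[0,0,0,-4,-168,-45,1]]}}

```text
clock: 10.4
tool_pos: [0.5209, 0.0953, 0.0778]
orientation: [-179.9, 0.0, -173.3]
force: [-13.8, -4.6, 34.2]
opening: 0.0412
```

Call:
{"name": "carry_out", "arguments": {"increments": [[0,0,0,0,0,14,1],[0,0,0,3,-27,14,1],[0,0,0,6,-54,14,1],[0,0,0,6,-54,8,1],[0,0,0,6,-54,3,1],[0,0,0,6,-54,1,1],[0,0,0,6,-54,1,1]]}}

```text
clock: 11.28
tool_pos: [0.5273, 0.042, 0.0778]
orientation: [-179.9, 0.0, -173.3]
force: [-8.8, -2.9, 26.5]
opening: 0.0411
```

Call:
{"name": "carry_out", "arguments": {"increments": [[0,0,0,0,0,12,1],[0,0,0,3,-27,12,1],[0,0,0,6,-54,12,1],[0,0,0,6,-54,7,1],[0,0,0,6,-54,3,1],[0,0,0,6,-54,0,1],[0,0,0,6,-54,0,1]]}}

```text
clock: 12.15
tool_pos: [0.5331, -0.0119, 0.0779]
orientation: [-179.9, 0.0, -173.3]
force: [-9.2, -0.7, 25.9]
opening: 0.041
```

Call:
{"name": "carry_out", "arguments": {"increments": [[0,0,0,0,0,14,1],[0,0,0,-30,-4,14,1],[0,0,0,-59,-7,14,1],[0,0,0,-59,-7,8,1],[0,0,0,-59,-7,3,1],[0,0,0,-59,-7,0,1],[0,0,0,-59,-7,0,1]]}}

```text
clock: 13.02
tool_pos: [0.4744, -0.0193, 0.0751]
orientation: [-180.0, -0.0, -173.4]
force: [-0.5, -0.4, -0.9]
opening: 0.0414
```

Call:
{"name": "carry_out", "arguments": {"increments": [[0,0,0,0,0,-5,1],[0,0,0,0,0,-10,1],[0,0,0,0,0,-16,1],[0,0,0,0,0,-21,1],[0,0,0,0,0,-21,1],[0,0,0,0,0,-21,0.3],[0,0,0,0,0,-21,0.3],[0,0,0,0,0,10,0.3],[0,0,0,0,0,10,1],[0,0,0,0,0,10,1],[0,0,0,0,0,10,1],[0,0,0,0,0,-7,1],[0,0,0,0,0,-13,1],[0,0,0,0,0,-19,1],[0,0,0,0,0,-24,1],[0,0,0,0,0,-25,1],[0,0,0,0,0,-25,1]]}}

```text
clock: 15.15
tool_pos: [0.4737, -0.0195, 0.0505]
orientation: [-180.0, -0.0, -173.4]
force: [0.4, 0.5, 0.0]
opening: 0.0007
```

Call:
{"name": "carry_out", "arguments": {"increments": [[0,0,0,0,0,-1,1],[0,0,0,0,0,-2,1],[0,0,0,0,0,-2,1]]}}

```text
clock: 15.52
tool_pos: [0.4741, -0.0195, 0.0501]
orientation: [-180.0, 0.0, -173.4]
force: [-5.9, 0.5, 19.4]
opening: 0.0004
```

Call:
{"name": "carry_out", "arguments": {"increments": [[0,0,0,0,0,40,1],[0,0,0,10,50,72,0.3],[0,0,0,20,105,72,0.3]]}}

```text
clock: 15.9
tool_pos: [0.4957, 0.0871, 0.1236]
orientation: [179.9, 0.3, -173.5]
force: [1.7, -0.6, -0.4]
opening: 0.0151
```

```bash
python3 - <<'E'
from h import *
s=ctrl.snapshot("scene");t=ctrl.snapshot("top")
print(blobs(s,(370,120,490,260),100,.042,120,330)); print(blobs(t,(80,240,260,400),105,.042,200))
E
```

```text
[]
[]
```

```bash
python3 - <<'E'
from h import *
s=ctrl.snapshot("scene");t=ctrl.snapshot("top")
for p in(s,t):
    for l in("tin3_mid","tin4_mid","tin1_mid"): print(l,[(np.round(d["centre"],3).tolist(),round(d["confidence"],2)) for d in ctrl.search_frame(p,l)])
    g=cv2.cvtColor(p["pixels"],cv2.COLOR_BGR2GRAY); print(g[180:215,395:450].max() if p is s else g[255:330,130:205].max())
cv2.imwrite("pics/f3.png",np.hstack([s["pixels"][80:320,300:640],t["pixels"][200:440,60:400]]))
E
```

```text
tin3_mid [([0.458, 0.356, 0.043], 0.68)]
tin4_mid [([0.556, 0.329, 0.043], 0.97), ([0.545, 0.005, 0.052], 0.39)]
tin1_mid [([0.46, 0.081, 0.051], 0.48)]
156
tin3_mid [([0.432, -0.332, 0.006], 0.51)]
tin4_mid [([0.782, -0.002, 0.021], 0.73), ([0.562, 0.343, 0.044], 0.55)]
tin1_mid [([0.738, -0.084, 0.017], 0.71), ([0.469, -0.025, 0.048], 0.31)]
148
```

View pics/f3.png

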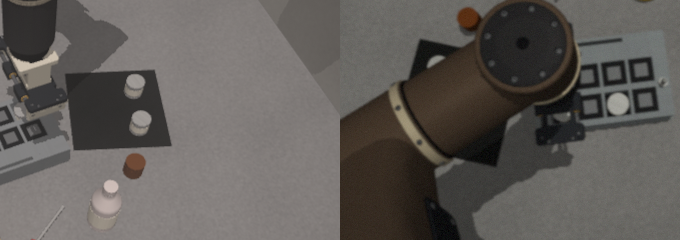

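Call:
{"name": "carry_out", "arguments": {"increments": [[0,0,0,15,60,0,0.3],[0,0,0,30,120,0,0.3],[0,0,0,45,180,0,0.3],[0,0,0,57,235,0,0.3],[0,0,0,57,250,-20,0.3],[0,0,0,57,250,-60,0.3],[0,0,0,57,250,-84,0.3],[0,0,0,57,250,-89,0.3],[0,0,0,57,250,-89,0.3],[0,0,0,57,250,-89,1],[0,0,0,57,250,-89,1],[0,0,0,57,250,-89,1],[0,0,0,57,250,-50,1],[0,0,0,57,250,-5,1]]}}

```text
clock: 18.15
tool_pos: [0.5503, 0.3351, 0.1156]
orientation: [-179.9, -0.1, -173.4]
force: [0.7, 0.8, -1.7]
opening: 0.0408
```

Call:
{"name": "carry_out", "arguments": {"increments": [[0,0,0,-17,-60,0,1],[0,0,0,-34,-120,0,1],[0,0,0,-51,-180,0,1],[0,0,0,-68,-240,0,1],[0,0,0,-83,-290,0,1],[0,0,0,-83,-301,-15,1],[0,0,0,-83,-301,-30,1],[0,0,0,-83,-301,-37,1],[0,0,0,-83,-301,-40,1],[0,0,0,-83,-301,-40,1]]}}

```text
clock: 19.4
tool_pos: [0.4682, 0.035, 0.0757]
orientation: [180.0, 0.0, -173.4]
force: [-0.1, 0.1, -0.6]
opening: 0.0413
```

Call:
{"name": "carry_out", "arguments": {"increments": [[0,0,0,0,0,-5,1],[0,0,0,0,0,-10,1],[0,0,0,0,0,-16,1],[0,0,0,0,0,-21,1],[0,0,0,0,0,-21,1],[0,0,0,0,0,-21,0.3],[0,0,0,0,0,-21,0.3],[0,0,0,0,0,10,0.3],[0,0,0,0,0,10,1],[0,0,0,0,0,10,1],[0,0,0,0,0,10,1],[0,0,0,0,0,-7,1],[0,0,0,0,0,-13,1],[0,0,0,0,0,-19,1],[0,0,0,0,0,-24,1],[0,0,0,0,0,-26,1],[0,0,0,0,0,-27,1],[0,0,0,0,0,-27,1]]}}

```text
clock: 21.65
tool_pos: [0.4683, 0.0346, 0.05]
orientation: [-180.0, 0.0, -173.4]
force: [-5.2, 0.5, 20.6]
opening: 0.0003
```

Call:
{"name": "carry_out", "arguments": {"increments": [[0,0,0,0,0,40,1],[0,0,0,-3,40,72,0.3],[0,0,0,-5,80,72,0.3],[0,0,0,-8,140,72,0.3]]}}

```text
clock: 22.15
tool_pos: [0.4598, 0.1753, 0.1213]
orientation: [180.0, 0.0, -173.5]
force: [1.1, -0.2, 0.2]
opening: 0.0246
```

```bash
cat >> h.py <<'E'
def maskc(p,label,pred):
    for o in ctrl.outline_of(p,label):
        m=o["pixels"]; ys,xs=np.nonzero(m); print(label,round(o["confidence"],2),m.sum(),(xs.mean().round(1),ys.mean().round(1)))
def tops(p,box,th):
    g=cv2.cvtColor(p["pixels"],cv2.COLOR_BGR2GRAY); m=np.zeros_like(g); x0,y0,x1,y1=box; m[y0:y1,x0:x1]=g[y0:y1,x0:x1]>th
    k,l,st,ce=cv2.connectedComponentsWithStats(m); return [(st[i].tolist(),ray(p,*ce[i],.042)[:2].round(4)) for i in range(1,k) if st[i,4]>60]
E
python3 - <<'E'
from h import *
s=ctrl.snapshot("scene")
for l in("tin3_mid","tin4_mid"): print(l,[(np.round(d["centre"],3).tolist(),round(d["confidence"],2)) for d in ctrl.search_frame(s,l)])
for th in(100,110,120,130):print(th,tops(s,(365,150,470,230),th))
E
```

```text
tin3_mid [([0.461, 0.357, 0.042], 0.75)]
tin4_mid [([0.469, 0.033, 0.053], 0.54)]
100 [([455, 150, 15, 65, 510], array([0.4985, 0.4141])), ([425, 154, 20, 24, 364], array([0.4616, 0.3551])), ([365, 157, 39, 20, 177], array([0.4347, 0.2366])), ([365, 199, 8, 31, 161], array([0.5592, 0.1624])), ([407, 227, 63, 3, 133], array([0.6279, 0.3118]))]
110 [([455, 150, 15, 63, 494], array([0.497 , 0.4148])), ([426, 154, 19, 15, 218], array([0.4512, 0.3615])), ([425, 167, 18, 11, 105], array([0.48  , 0.3444])), ([365, 199, 8, 31, 156], array([0.5594, 0.1622])), ([414, 227, 56, 3, 100], array([0.6304, 0.3194]))]
120 [([456, 150, 14, 60, 449], array([0.4948, 0.4164])), ([427, 154, 18, 15, 205], array([0.4512, 0.3618])), ([426, 169, 16, 8, 76], array([0.4809, 0.3453])), ([365, 209, 8, 21, 136], array([0.5631, 0.1614])), ([419, 227, 51, 3, 86], array([0.6315, 0.3224]))]
130 [([427, 155, 18, 13, 189], array([0.4511, 0.3616]))]
```

Call:
{"name": "carry_out", "arguments": {"increments": [[0,0,0,-3,60,0,0.3],[0,0,0,-6,120,0,0.3],[0,0,0,-10,175,0,0.3],[0,0,0,-10,187,-20,0.3],[0,0,0,-10,187,-60,0.3],[0,0,0,-10,187,-84,0.3],[0,0,0,-10,187,-89,0.3],[0,0,0,-10,187,-89,0.3],[0,0,0,-10,187,-89,1],[0,0,0,-10,187,-89,1],[0,0,0,-10,187,-89,1],[0,0,0,-10,187,-50,1],[0,0,0,-10,187,5,1]]}}

```text
clock: 23.92
tool_pos: [0.4491, 0.3605, 0.1252]
orientation: [-179.8, -0.2, -173.4]
force: [1.6, 0.9, -0.7]
opening: 0.0407
```

Call:
{"name": "carry_out", "arguments": {"increments": [[0,0,0,5,-60,0,1],[0,0,0,9,-120,0,1],[0,0,0,13,-180,0,1],[0,0,0,17,-240,0,1],[0,0,0,21,-300,0,1],[0,0,0,25,-360,0,1],[0,0,0,30,-420,0,1],[0,0,0,30,-435,-20,1],[0,0,0,30,-435,-38,1],[0,0,0,30,-435,-46,1],[0,0,0,30,-435,-50,1],[0,0,0,30,-435,-50,1]]}}

```text
clock: 25.42
tool_pos: [0.4792, -0.0741, 0.078]
orientation: [-179.9, -0.1, -173.3]
force: [-11.1, -3.0, 27.1]
opening: 0.0412
```

Call:
{"name": "carry_out", "arguments": {"increments": [[0,0,0,0,0,14,1],[0,0,0,30,4,14,1],[0,0,0,60,7,14,1],[0,0,0,60,7,8,1],[0,0,0,60,7,3,1],[0,0,0,60,7,0,1],[0,0,0,60,7,0,1]]}}

```text
clock: 26.3
tool_pos: [0.5394, -0.0664, 0.0755]
orientation: [180.0, -0.0, -173.4]
force: [0.5, -0.0, -1.3]
opening: 0.0409
```

Call:
{"name": "carry_out", "arguments": {"increments": [[0,0,0,0,0,-5,1],[0,0,0,0,0,-10,1],[0,0,0,0,0,-16,1],[0,0,0,0,0,-21,1],[0,0,0,0,0,-21,1],[0,0,0,0,0,-21,0.3],[0,0,0,0,0,-21,0.3],[0,0,0,0,0,10,0.3],[0,0,0,0,0,10,1],[0,0,0,0,0,10,1],[0,0,0,0,0,10,1],[0,0,0,0,0,-7,1],[0,0,0,0,0,-13,1],[0,0,0,0,0,-19,1],[0,0,0,0,0,-24,1],[0,0,0,0,0,-26,1],[0,0,0,0,0,-27,1],[0,0,0,0,0,-27,1]]}}

```text
clock: 28.55
tool_pos: [0.5402, -0.0665, 0.0501]
orientation: [-180.0, 0.0, -173.4]
force: [-4.5, 1.3, 16.0]
opening: 0.0001
```

Call:
{"name": "carry_out", "arguments": {"increments": [[0,0,0,0,0,60,1],[0,0,0,0,0,120,0.3],[0,0,0,-20,60,150,0.3],[0,0,0,-40,120,150,0.3],[0,0,0,-60,180,150,0.3],[0,0,0,-80,240,150,0.3],[0,0,0,-80,300,150,0.3]]}}

```text
clock: 29.42
tool_pos: [0.4587, 0.2289, 0.1991]
orientation: [180.0, 0.0, -173.4]
force: [1.9, -0.1, 0.3]
opening: 0.0549
```

```bash
python3 - <<'E'
from h import *
S=ctrl.snapshot("scene");T=ctrl.snapshot("top")
np.savez("scene1.npz",**{k:v for k,v in S.items() if k!="shot"});np.savez("top1.npz",**{k:v for k,v in T.items() if k!="shot"})
for n,p in(("s",S),("t",T)):
    for l in("panel_mid","plate_grip"):
        print(n,l,[(np.round(d["centre"],3).tolist(),round(d["confidence"],2)) for d in ctrl.search_frame(p,l)])
a=cv2.resize(S["pixels"][160:340,90:380],(725,450),interpolation=3)
cv2.imwrite("pics/g1.png",a)
# rail: bright, plate: bright
def rect(p,box,th):
    x0,y0,x1,y1=box; g=cv2.cvtColor(p["pixels"],cv2.COLOR_BGR2GRAY); m=np.zeros_like(g); m[y0:y1,x0:x1]=(g[y0:y1,x0:x1]>th)
    c=max(cv2.findContours(m,0,1)[0],key=cv2.contourArea); return cv2.minAreaRect(c),cv2.boxPoints(cv2.minAreaRect(c)),cv2.contourArea(c)
r=rect(T,(440,200,500,228),110); print("rail top",r[0],[ray(T,*q,.098)[:3].round(4).tolist() for q in r[1]],ray(T,*r[0][0],.098).round(4))
r=rect(S,(135,280,190,296),130); print("rail sc",r[0],[ray(S,*q,.098)[:2].round(4).tolist() for q in r[1]],ray(S,*r[0][0],.098).round(4))
for th in(85,100): 
  r=rect(T,(440,245,545,400),th); print("plate top",r[0],[ray(T,*q,.006)[:2].round(4).tolist() for q in r[1]],ray(T,*r[0][0],.006).round(4))
  r=rect(S,(90,175,190,295),th+15); print("plate sc",r[0],[ray(S,*q,.006)[:2].round(4).tolist() for q in r[1]],ray(S,*r[0][0],.006).round(4))
E
```

```text
s panel_mid [([0.642, -0.279, 0.067], 0.55)]
s plate_grip [([0.449, -0.33, 0.004], 0.58)]
t panel_mid [([0.631, -0.281, 0.069], 0.66)]
t plate_grip [([0.431, -0.332, 0.006], 0.61)]
rail top ((472.5577087402344, 214.21153259277344), (31.378582000732422, 7.648529529571533), 11.309932708740234) [[0.6365, -0.248, 0.098], [0.6514, -0.2517, 0.098], [0.6389, -0.3105, 0.098], [0.6241, -0.3066, 0.098]] [ 0.6377 -0.2792  0.098 ]
rail sc ((156.5, 285.5), (11.0, 43.0), 90.0) [[0.6066, -0.3295], [0.629, -0.2491], [0.6524, -0.2523], [0.6303, -0.3318]] [ 0.6296 -0.2907  0.098 ]
plate top ((492.0, 322.0), (154.0, 104.0), 90.0) [[0.5952, -0.2355], [0.5939, -0.4536], [0.2833, -0.4275], [0.2853, -0.2208]] [ 0.4353 -0.334   0.006 ]
plate sc ((139.5, 234.5), (119.0, 99.0), 90.0) [[0.2412, -0.429], [0.3059, -0.2], [0.6164, -0.2458], [0.5606, -0.4467]] [ 0.4414 -0.3313  0.006 ]
plate top ((492.0, 322.0), (154.0, 104.0), 90.0) [[0.5952, -0.2355], [0.5939, -0.4536], [0.2833, -0.4275], [0.2853, -0.2208]] [ 0.4353 -0.334   0.006 ]
plate sc ((139.5, 234.5), (119.0, 99.0), 90.0) [[0.2412, -0.429], [0.3059, -0.2], [0.6164, -0.2458], [0.5606, -0.4467]] [ 0.4414 -0.3313  0.006 ]
```

View pics/g1.png

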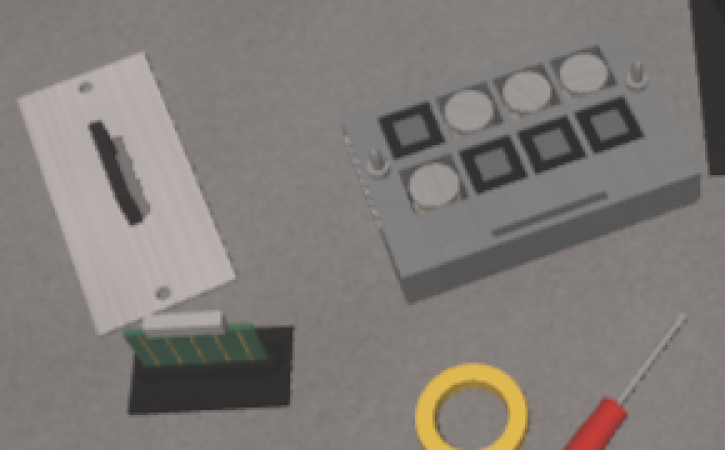

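```bash
cat > fit.py <<'E'
from h import *
from scipy.optimize import minimize
S,T=load("scene1"),load("top1")
def box(x,y,yaw,hx,hy,z0,z1):
    c,s=np.cos(yaw),np.sin(yaw); return [(x+c*a-s*b,y+s*a+c*b,z) for z in (z0,z1) for a,b in((-hx,-hy),(hx,-hy),(hx,hy),(-hx,hy))]
def score(p,pts,F=8):
    q=np.array([proj(p,X) for X in pts]); h=cv2.convexHull(q.astype(np.float32))[:,0]
    o=np.floor(h.min(0)-6); sz=np.ceil(h.max(0)+6)-o
    g=cv2.cvtColor(p["pixels"],cv2.COLOR_BGR2GRAY).astype(np.float32)
    sub=g[int(o[1]):int(o[1]+sz[1]),int(o[0]):int(o[0]+sz[0])]
    m=np.zeros((sub.shape[0]*F,sub.shape[1]*F),np.uint8)
    cv2.fillPoly(m,[np.round((h-o+.5)*F*16).astype(np.int32)],255,shift=4)
    a=cv2.GaussianBlur(cv2.resize(m,(sub.shape[1],sub.shape[0]),interpolation=cv2.INTER_AREA).astype(np.float32)/255,(0,0),.7)
    w=cv2.dilate((a>.02).astype(np.uint8),np.ones((7,7)))>0
    return np.corrcoef(a[w],sub[w])[0,1]
def fit(p,x0,hx,hy,z0,z1):
    f=lambda v:-score(p,box(v[0]/1e3,v[1]/1e3,v[2]/57.3,hx,hy,z0,z1))
    v=np.array([x0[0]*1e3,x0[1]*1e3,x0[2]])
    r=minimize(f,v,method="Nelder-Mead",options=dict(initial_simplex=[v+[4,0,0],v-[4,3,0],v+[0,4,0],v+[0,0,4]],xatol=.02,fatol=1e-5))
    return r.x.round(2),round(-r.fun,3)
if __name__=="__main__":
    for n,p in(("S",S),("T",T)):
        print(n,"rail top",fit(p,(.638,-.280,-12),.006,.03,.098,.098),"rail hull",fit(p,(.638,-.280,-12),.006,.03,.082,.098))
        print(n,"plate",fit(p,(.438,-.333,13),.061,.135,.0,.006))
E
python3 fit.py; python3 - <<'E'
from fit import *
cv2.imwrite("pics/g2.png",np.hstack([cv2.resize(S["pixels"][275:330,135:215],(640,440),interpolation=3)]))
E
```

```text
S rail top (array([ 636.76, -280.14,  -10.32]), np.float64(0.68)) rail hull (array([ 634.43, -281.46,  -11.97]), np.float64(0.53))
S plate (array([ 5.3278e+02, -2.5222e+02,  5.0000e-01]), np.float64(0.321))
T rail top (array([ 636.87, -278.99,  -11.33]), np.float64(0.848)) rail hull (array([ 639.65, -281.48,  -10.48]), np.float64(0.81))
T plate (array([ 509.65, -290.87,   25.39]), np.float64(0.281))
```

View pics/g2.png

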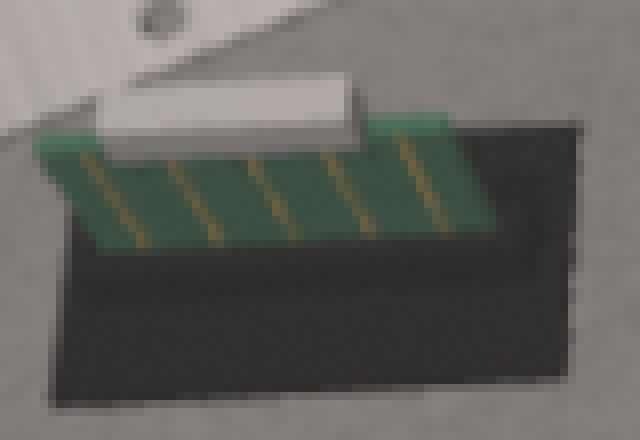

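Call:
{"name": "carry_out", "arguments": {"increments": [[0,0,-2,20,-55,0,0.45],[0,0,-4,40,-115,0,0.45],[0,0,-6,60,-172,0,0.45],[0,0,-8,80,-230,0,0.45],[0,0,-10,100,-285,0,0.45],[0,0,-12,120,-345,0,0.45],[0,0,-14,140,-400,0,0.45],[0,0,-16,160,-460,0,0.45],[0,0,-18,177,-513,0,0.45],[0,0,-18,177,-513,-40,0.45],[0,0,-18,177,-513,-75,0.45],[0,0,-18,177,-513,-75,0.45]]}}

```text
clock: 31.22
tool_pos: [0.6341, -0.2866, 0.1204]
orientation: [180.0, -0.4, 168.4]
force: [-0.8, -0.6, 0.6]
opening: 0.0478
```

```bash
python3 - <<'E'
from h import *
o=ctrl.get_obs();print(o["tool_pos"],o["orientation"],o["force"])
S=load("scene1");T=load("top1")
for q in[(147.5,286.5),(178.75,284),(179,290.25),(148.1,292.1),(163.3,288.2)]: print(ray(S,*q,.098).round(4))
# plate holes: hand pixels -> from top crop p1: (550-440)/3+440,58/3+245 etc
for q in[(440+110/3-.3,245+58/3-.3),(440+200/3-.3,245+407/3-.3)]: print("hole T",ray(T,*q,.006).round(4))
for q in[(90+86/2.5-.3,160+88/2.5-.3),(90+163/2.5-.3,160+294/2.5-.3)]: print("hole S",ray(S,*q,.006).round(4))
for n,p in(("S",S),("T",T)):
    g=cv2.cvtColor(p["pixels"],cv2.COLOR_BGR2GRAY)
    for b in([(474,262),(507,381)] if n=="T" else [(124,195),(155,277)]):
        x0,y0=b[0]-4,b[1]-4; w=g[y0-0:y0+9,x0:x0+9].astype(float); w=np.clip(np.percentile(w,60)-w-12,0,None); ys,xs=np.mgrid[y0:y0+9,x0:x0+9]
        u,v=(w*xs).sum()/w.sum(),(w*ys).sum()/w.sum(); print(n,"hole",(round(u,1),round(v,1)),ray(p,u,v,.006).round(4))
E
```

```text
[ 0.63412368 -0.28664689  0.1203868 ] [179.98293819  -0.36841571 168.42527305] [-0.78719587 -0.60310841  0.59875986]
[ 0.6271 -0.3076  0.098 ]
[ 0.638  -0.2489  0.098 ]
[ 0.6513 -0.2502  0.098 ]
[ 0.6394 -0.3078  0.098 ]
[ 0.6389 -0.2787  0.098 ]
hole T [ 0.5546 -0.3092  0.006 ]
hole T [ 0.3199 -0.3551  0.006 ]
hole S [ 0.3225 -0.3551  0.006 ]
hole S [ 0.558  -0.3104  0.006 ]
S hole (np.float64(123.5), np.float64(194.5)) [ 0.321  -0.3563  0.006 ]
S hole (np.float64(154.6), np.float64(276.9)) [ 0.5569 -0.3108  0.006 ]
T hole (np.float64(476.2), np.float64(263.6)) [ 0.5554 -0.3089  0.006 ]
T hole (np.float64(506.7), np.float64(380.5)) [ 0.3195 -0.3558  0.006 ]
```

Call:
{"name": "carry_out", "arguments": {"increments": [[0,0,0.4,1,0,-20,0.45],[0,0,0.4,1,0,-40,0.45],[0,0,0.4,1,0,-51,0.45],[0,0,0.4,1,0,-51,0.45],[0,0,0.4,1,0,-51,0.45],[0,0,0.4,1,0,-51,1],[0,0,0.4,1,0,-51,1],[0,0,0.4,1,0,-51,1],[0,0,0.4,1,0,-51,1],[0,0,0.4,1,0,-51,1]]}}

```text
clock: 32.48
tool_pos: [0.638, -0.2855, 0.0726]
orientation: [-180.0, -0.0, 169.0]
force: [-1.5, 0.6, 2.3]
opening: 0.0113
```

Call:
{"name": "carry_out", "arguments": {"increments": [[0,0,0,0,0,30,1],[0,0,0,0,0,75,1],[0,0,3,-6,40,95,1],[0,0,6,-12,85,95,1],[0,0,9,-18,130,95,1],[0,0,12,-24,175,95,1],[0,0,15,-30,220,95,1],[0,0,17.6,-36,265,95,1],[0,0,17.6,-42,301,95,1],[0,0,17.6,-42,301,75,1],[0,0,17.6,-42,301,60,1],[0,0,17.6,-42,301,60,1],[0,0,17.6,-42,301,60,1]]}}

```text
clock: 34.1
tool_pos: [0.5966, 0.0149, 0.1328]
orientation: [-180.0, 0.0, -173.4]
force: [0.1, -0.7, -2.6]
opening: 0.0121
```

```bash
python3 - <<'E'
from h import *
S=load("scene1");T=load("top1")
c=np.array([.5008,.0110]);a=np.radians(6.58);R=np.array([[np.cos(a),-np.sin(a)],[np.sin(a),np.cos(a)]])
for n,p in(("S",S),("T",T)):
    g=cv2.cvtColor(p["pixels"],cv2.COLOR_BGR2GRAY); e=c+R@[.095,0]; u,v=proj(p,[*e,.05])
    x0,x1,y0,y1=int(u-36),int(u+36),int(v-15),int(v+12); w=g[y0:y1,x0:x1].astype(float)
    m=(w<np.median(w)-18).astype(np.uint8); k,l,st,ce=cv2.connectedComponentsWithStats(m)
    print(n,(u,v),[(st[i].tolist(),(ce[i]+[x0,y0]).round(1).tolist(),(R.T@(ray(p,*(ce[i]+[x0,y0]),.05)[:2]-c)).round(4).tolist()) for i in range(1,k) if st[i,4]>30])
for n in("scene","top"):
    p=ctrl.snapshot(n); cv2.imwrite(f"pics/h_{n}.png",p["pixels"])
s=cv2.imread("pics/h_scene.png")[150:300,220:420]; cv2.imwrite("pics/h1.png",cv2.resize(s,(800,600),interpolation=3))
E
```

```text
S (np.float64(309.6048470452175), np.float64(245.1816634443516)) [([4, 0, 24, 8, 113], [286.3, 232.3], [0.0468, -0.0344]), ([14, 7, 46, 18, 140], [309.3, 245.3], [0.095, -0.0006]), ([20, 8, 52, 19, 422], [324.7, 249.5], [0.1166, 0.0254])]
T (np.float64(316.2981332034589), np.float64(241.67189985675319)) [([11, 12, 51, 10, 213], [316.2, 242.2], [0.0939, 0.0004])]
```

View pics/h1.png

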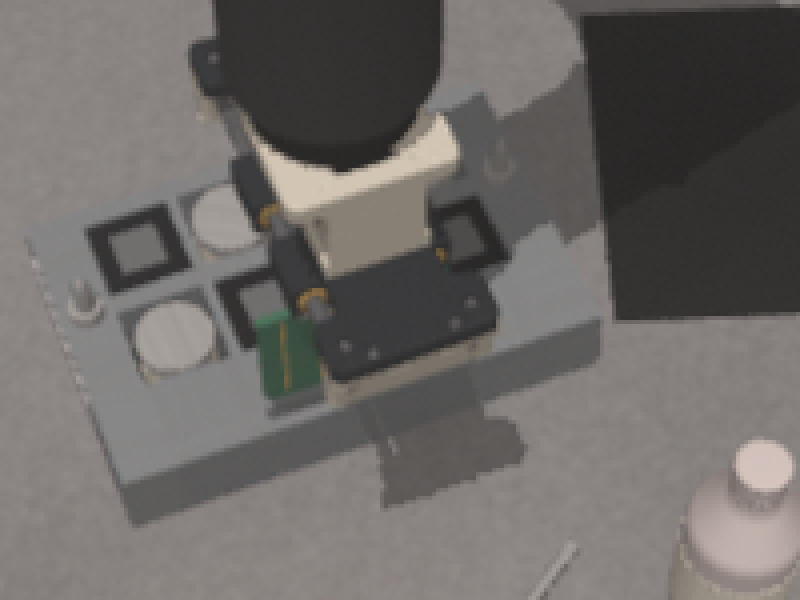

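```bash
python3 - <<'E'
from h import *
S=load("scene1"); c=np.array([.5008,.0110]);a=np.radians(6.58);R=np.array([[np.cos(a),-np.sin(a)],[np.sin(a),np.cos(a)]])
for q,z in[((287,249.3),.0705),((286.3,252.7),.05)]: print((R.T@(ray(S,*q,z)[:2]-c)).round(4))
o=ctrl.get_obs();print(o["tool_pos"],R.T@(o["tool_pos"][:2]-c))
E
```

```text
[ 0.0978 -0.0504]
[ 0.0935 -0.0516]
[0.59676958 0.01509811 0.1331668 ] [ 0.09580702 -0.00692607]
```

Call:
{"name": "carry_out", "arguments": {"increments": [[0,0,0,0,0.5,-8,1],[0,0,0,0,0.5,-16,1],[0,0,0,0,0.5,-20,1],[0,0,0,0,0.5,-22,1],[0,0,0,0,0.5,-22,1]]}}

```text
clock: 34.83
tool_pos: [0.5962, 0.0159, 0.1104]
orientation: [-180.0, -0.0, -173.4]
force: [-0.0, 0.4, -1.7]
opening: 0.0118
```

Call:
{"name": "carry_out", "arguments": {"increments": [[0,0,0,0,0,-6,1],[0,0,0,0,0,-12,1],[0,0,0,0,0,-18,1],[0,0,0,0,0,-24,1],[0,0,0,0,0,-30,1],[0,0,0,0,0,-35,1],[0,0,0,0,0,-38,1],[0,0,0,0,0,-38,1]]}}

```text
clock: 35.83
tool_pos: [0.5962, 0.0159, 0.0723]
orientation: [-180.0, -0.0, -173.4]
force: [0.7, 0.1, -1.0]
opening: 0.0118
```

Call:
{"name": "carry_out", "arguments": {"increments": [[0,0,0,0,0,-1,1],[0,0,0,0,0,-2,1],[0,0,0,0,0,-2,1],[0,0,0,0,0,-2,1]]}}

```text
clock: 36.33
tool_pos: [0.5968, 0.0159, 0.0716]
orientation: [-180.0, 0.1, -173.4]
force: [-0.7, -0.3, 4.9]
opening: 0.0115
```

Call:
{"name": "carry_out", "arguments": {"increments": [[0,0,0,0,0,1,0.45],[0,0,0,0,0,1,0.45],[0,0,0,0,0,1,0.45],[0,0,0,0,0,40,0.45],[0,0,0,0,0,90,0.45],[0,0,-9,-16,-35,100,0.45],[0,0,-18,-32,-70,100,0.45],[0,0,-27,-48,-105,100,0.45],[0,0,-36,-64,-140,100,0.45],[0,0,-45,-80,-176,100,0.45],[0,0,-54,-96,-212,100,0.45],[0,0,-63,-112,-248,100,0.45],[0,0,-72,-128,-284,100,0.45],[0,0,-81,-144,-320,100,0.45],[0,0,-85.6,-158,-348,80,0.45],[0,0,-85.6,-158,-348,40,0.45],[0,0,-85.6,-158,-348,10,0.45],[0,0,-85.6,-158,-348,10,0.45]]}}

```text
clock: 38.58
tool_pos: [0.4365, -0.3315, 0.0785]
orientation: [-179.8, -0.1, 101.0]
force: [0.5, 0.0, 0.7]
opening: 0.048
```

```bash
python3 - <<'E'
from h import *
o=ctrl.get_obs();print(o["tool_pos"],o["orientation"])
p=ctrl.snapshot("scene"); cv2.imwrite("pics/i1.png",cv2.resize(p["pixels"][150:350,90:390],(795,530),interpolation=3))
E
```

```text
[ 0.43654088 -0.33152333  0.07851215] [-1.79763130e+02 -1.46192546e-01  1.00954145e+02]
```

View pics/i1.png

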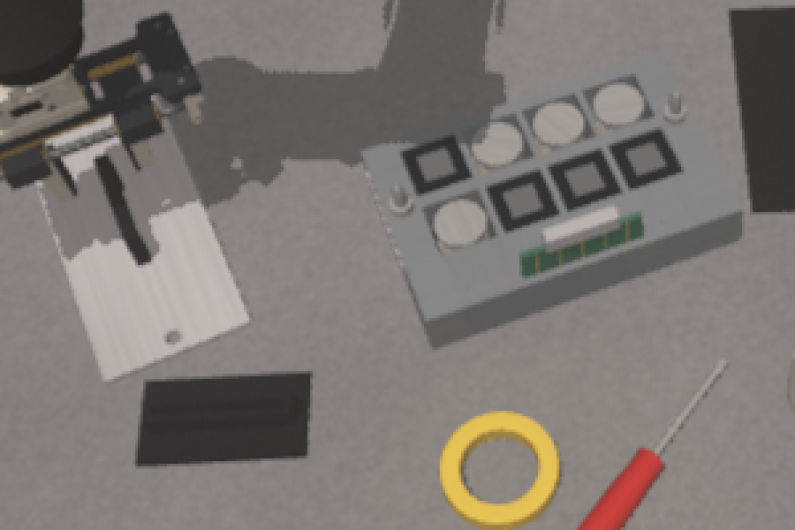

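Call:
{"name": "carry_out", "arguments": {"increments": [[0,0,0,0,-0.5,-20,0.45],[0,0,0,0,-0.5,-40,0.45],[0,0,0,0,-0.5,-53,0.45],[0,0,0,0,-0.5,-56,0.45],[0,0,0,0,-0.5,-56,0.45],[0,0,0,0,-0.5,-56,1],[0,0,0,0,-0.5,-56,1],[0,0,0,0,-0.5,-56,1],[0,0,0,0,-0.5,-56,1],[0,0,0,0,-0.5,-56,1]]}}

```text
clock: 39.88
tool_pos: [0.4383, -0.3326, 0.0247]
orientation: [180.0, 0.0, 101.0]
force: [-0.6, -0.4, 1.5]
opening: 0.0119
```

Call:
{"name": "carry_out", "arguments": {"increments": [[0,0,0,0,0,20,1],[0,0,0,0,0,50,1],[0,0,0,0,0,90,1],[0,0,4,3,15,125,1],[0,0,12,9,50,125,1],[0,0,20,15,85,125,1],[0,0,28,21,120,125,1],[0,0,36,27,155,125,1],[0,0,44,33,190,125,1],[0,0,52,39,225,125,1],[0,0,60,45,260,125,1],[0,0,68,51,290,125,1],[0,0,76,57,320,125,1],[0,0,82,61,338,125,1],[0,0,85.6,62.5,343.6,122,1],[0,0,85.6,62.5,343.6,112,1],[0,0,85.6,62.5,343.6,102,1],[0,0,85.6,62.5,343.6,98,1],[0,0,85.6,62.5,343.6,98,1],[0,0,85.6,62.5,343.6,98,1]]}}

```text
clock: 42.38
tool_pos: [0.501, 0.0109, 0.1228]
orientation: [-180.0, 0.0, -173.4]
force: [-0.5, 0.7, -3.4]
opening: 0.0117
```

```bash
python3 - <<'E'
from h import *
o=ctrl.get_obs();print(o["tool_pos"],o["orientation"],o["force"],o["moment"])
p=ctrl.snapshot("scene"); t=ctrl.snapshot("top")
np.savez("scene2.npz",**{k:v for k,v in p.items() if k!="shot"});np.savez("top2.npz",**{k:v for k,v in t.items() if k!="shot"})
cv2.imwrite("pics/j1.png",np.hstack([cv2.resize(p["pixels"][130:280,200:400],(480,360),interpolation=3),cv2.resize(t["pixels"][220:340,220:400],(320,213),interpolation=3)[:360] if 0 else cv2.resize(t["pixels"][220:355,220:340],(320,360),interpolation=3)]))
E
```

```text
[0.50098432 0.01092144 0.12277016] [-1.79999715e+02  2.15836333e-02 -1.73437580e+02] [-0.54838843  0.69402398 -3.37301601] [ 0.07216308 -0.06532124  0.00255861]
```

View pics/j1.png

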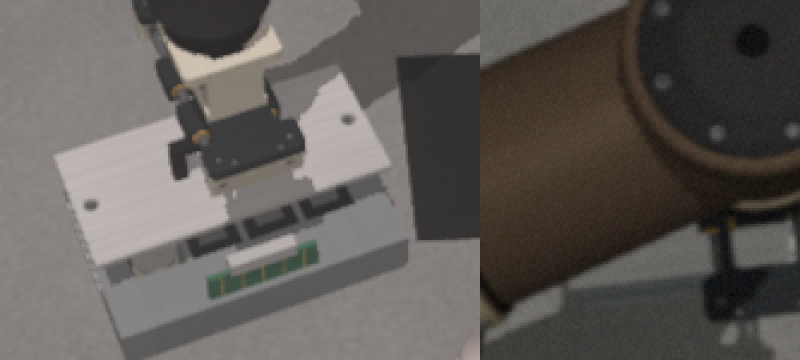

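```bash
python3 - <<'E'
from h import *
p=load("scene2"); g=cv2.cvtColor(p["pixels"],cv2.COLOR_BGR2GRAY)
c=np.array([.502,.0106]);a=np.radians(6.56);R=np.array([[np.cos(a),-np.sin(a)],[np.sin(a),np.cos(a)]])
for b in[(238,215),(345,179)]:
    x0,y0=b[0]-5,b[1]-5; w=g[y0:y0+11,x0:x0+11].astype(float); w=np.clip(np.median(w)-w-10,0,None); ys,xs=np.mgrid[y0:y0+11,x0:x0+11]
    u,v=(w*xs).sum()/w.sum(),(w*ys).sum()/w.sum(); print(u,v,(R.T@(ray(p,u,v,.104)[:2]-c)).round(4), (R.T@(ray(p,u,v,.098)[:2]-c)).round(4))
E
```

```text
237.39669421487602 215.0530303030303 [ 0.0007 -0.1211] [-0.0033 -0.1207]
344.8647798742138 179.0243710691824 [-1.000e-04  1.196e-01] [-0.0042  0.1216]
```

Call:
{"name": "carry_out", "arguments": {"increments": [[0,0,0,0,0,-6,1],[0,0,0,0,0,-12,1],[0,0,0,0,0,-17,1],[0,0,0,0,0,-20,1],[0,0,0,0,0,-23,1],[0,0,0,0,0,-25,1],[0,0,0,0,0,-25,1]]}}

```text
clock: 43.35
tool_pos: [0.5007, 0.011, 0.0974]
orientation: [-180.0, -0.0, -173.4]
force: [0.8, 0.5, -3.6]
opening: 0.0117
```

Entered past the taper with no contact force; go down onto the collars.

Call:
{"name": "carry_out", "arguments": {"increments": [[0,0,0,0,0,-4,1],[0,0,0,0,0,-8,1],[0,0,0,0,0,-12,1],[0,0,0,0,0,-15,1],[0,0,0,0,0,-16,1],[0,0,0,0,0,-16,1],[0,0,0,0,0,-16,1]]}}

```text
clock: 44.22
tool_pos: [0.501, 0.0111, 0.0826]
orientation: [-180.0, 0.0, -173.4]
force: [-4.6, 0.2, 9.7]
opening: 0.0117
```

Call:
{"name": "carry_out", "arguments": {"increments": [[0,0,0,0,0,1,0.45],[0,0,0,0,0,1,0.45],[0,0,0,0,0,1,0.45],[0,0,0,0,0,40,0.45],[0,0,0,0,0,100,0.45],[0,0,0,-15,60,130,0.45],[0,0,0,-30,115,130,0.45],[0,0,0,-45,170,130,0.45],[0,0,0,-60,225,130,0.45],[0,0,0,-75,280,130,0.45],[0,0,0,-75,280,130,0.45],[0,0,0,-75,280,130,0.45]]}}

```text
clock: 45.72
tool_pos: [0.4255, 0.291, 0.2112]
orientation: [-180.0, -0.0, -173.4]
force: [-0.3, -0.2, -0.1]
opening: 0.0483
```

```bash
python3 - <<'E'
from h import *
p=ctrl.snapshot("scene"); t=ctrl.snapshot("top")
for l in("flask","tape","driver"): print(l,[(np.round(d["centre"],3).tolist(),round(d["confidence"],2)) for d in ctrl.search_frame(p,l)[:2]])
a=np.vstack([cv2.resize(p["pixels"][160:370,200:480],(560,420),interpolation=3)]); b=cv2.resize(t["pixels"][200:360,230:410],(472,420),interpolation=3)
cv2.imwrite("pics/k1.png",cv2.resize(np.hstack([a,b]),(800,326)))
E
```

```text
flask [([0.754, 0.166, 0.096], 0.77), ([0.602, 0.018, 0.082], 0.38)]
tape [([0.744, -0.084, 0.021], 0.68), ([0.793, -0.001, 0.025], 0.64)]
driver [([0.791, -0.0, 0.023], 0.78)]
```

View pics/k1.png

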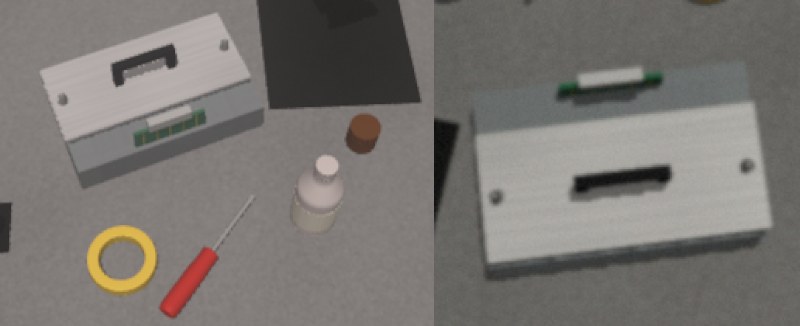

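The plate lies flat with both pins showing in its holes. The panel is in the slot, the mat is empty and the bystanders have not moved, so I am handing in.

```bash
python3 -c "
from h import *
print(ctrl.close_job())"
```

```text
the job is handed in; nothing more can be done
None
```

The crate is packed and the job is handed in at about 46 s on the robot's clock, of the 210 s allowed; no verdict was reported.

- **Tins:** All four tins from the mat are in free cells of their own: (-30, +81), (-30, +27), (-30, -27) and (+30, -81). Each was pressed until the fingertips stopped at 50.0 to 50.2 mm, against the cover's 50 mm. The force had risen to 7–21 N by then.
- **Taken cells:** Feeling with a held tin, the other four cells gave only about 1 mm under 26–34 N, so I left them alone. The brown look-alike tin was not touched.
- **Panel:** It went into the slot without contact and stopped on the floor. From the tool height, its lower edge is about 5 mm above the table. I had gripped the rail about 6.5 mm off its middle and corrected for that when placing it. The last measurement along the slot, taken just above the mouth, was within about 1 mm.
- **Cover plate:** Before lowering, its holes measured within about 1 mm of the dowels. It passed the tapers with no contact force and stopped on the collars at the expected height (tool at 82.6 mm, 82.7 mm expected).
- **Last pictures:** They show the plate flat with both pins in its holes, the panel seated, an empty mat and the arm clear. The flask, tape roll and screwdriver measured within 5 mm of their starts.

No check failed at the end. The two cameras disagreed by about 2.5 mm in x throughout, so I used the mean, and the fits bore it out. Once the tins were under the plate, I could not check them again by camera.

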